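# Seat the loose battery cap on the hall lantern

## Task

The winged battery cap on the orange lantern is off its thread and sits too high. Turn it backwards (anticlockwise seen from above) until it drops into the thread, at the white mark, then screw it clockwise fully home, to the black mark, and let go. Leave the blue lantern's cap, which is already tight, as it is.

Things in the scene. Friction and masses are not known exactly. Their poses are not given: they have to be found in the camera images.
- amber_grip (a point): Middle of the wing of the ORANGE lantern's cap: upright bar 52 long, 14 thick, 24 mm high (white line on top) on a round cap 54 mm across, 20 mm high. x along the bar, z up; moves with the cap, which only turns and sinks. Height over amber_mark: 45 mm off the thread, 37 dropped in, 33 home. It falls by itself; a gripper holding it must go down too: 8 mm at the drop, 4 mm evenly while screwing.
- amber_mark (a point): Fixed top face (shoulder, 86 mm across) of the ORANGE lantern, on the cap's upright axis, 150 mm above the shelf. The lantern's dock is fixed to the shelf. z up, x along the two white marks on the shoulder: the bar lies along them at the thread's start. The two black marks, 63 degrees clockwise of the white ones, show where the bar lies when home.
- amber_cap (a joint): Turn of the orange cap in rad, positive clockwise from above: 0 = bar along the white marks, 1.1 = along the black ones. Starts at 0.4 to 0.9, riding on top of the thread, where it cannot go down. Drops in between -0.2 and 0.2 (cannot go back past -0.25), then screws down clockwise to a stop at 1.15. Light friction, about 0.04 N m; the cap weighs 60 g.
- blue_cap (a joint): Turn of the cap on the other, BLUE lantern (same size and form), in rad, positive anticlockwise: 0 = tight, as it starts. To be left alone.

How it is judged:
On the way:
1. the orange cap has been turned back and has dropped into its thread (z of amber_grip in the frame of amber_mark below 0.0395 m and value of joint amber_cap below 0.4 rad), for 0.1 s.
At the end, for the whole second after the job is handed in: The orange cap is screwed down in its thread: its bar at the black marks or no more than about 11 degrees short of them, the cap within 2 mm of its fully home height and no longer turning; the blue cap not turned by more than about 8 degrees (value of joint amber_cap above 0.9 rad and z of amber_grip in the frame of amber_mark below 0.035 m and velocity of joint amber_cap between -0.1 and 0.1 rad/s and value of joint blue_cap below 0.15 rad); the robot touches nothing.
It fails at once if the blue lantern's cap is turned (by more than about 8 degrees) (value of joint blue_cap above 0.15 rad).
It also fails if it takes over 38 s, if anything falls off the work surface, if the arm or the gripper's body presses on something with over 40 N, if the wrist force passes 120 N, or if a joint passes its speed limit or range.

## Robot

A 7-joint arm with a two-finger parallel gripper is mounted at the origin on the work surface. World frame = base frame: x ahead of the robot, y to its left, z up, the work surface at z = 0. Lengths are in m, angles in rad, forces in N, time in s.
With the tool pointing down it reaches from about 0.425 to 0.925 m from the base axis. Payload 6.8 kg.
Tool frame: the origin (TCP) lies at the very end of the fingers, on their centre line; the grasp point (between the pads) lies 19 mm behind it; z points along the fingers, x is the direction in which the jaws open and shut, and the axes are right-handed (so a half turn about z gives the same grasp; the last joint's range is limited). The gripper opens to 85 mm and grips with 20 to 120 N. Pads are 22 mm wide; open, the fingers measure 114 mm over their backs; the gripper's body (76 mm by 85 mm) begins 54 mm behind the grasp point. The pads swing forward as they close: fully open they stand 13 mm farther back than shut.
Start: joints at [1.216, 0.477, 0.022, 1.555, -0.011, 1.109, -0.083], TCP at [0.165, -0.655, 0.231] pointing down, gripper open.
Joint ranges: [-2.96, 2.96], [-0.34, 2.1], [-1.41, 1.46], [0.24, 2.44], [-1.37, 4.51], [0.17, 1.92], [-2.96, 2.96]. Speed limits (rad/s): [2.39, 2.39, 3.14, 3.14, 3.14, 3.14, 3.14].

## Interface

Orientations are given as a rotation vector (axis times angle).
In Python, from bench import * gives the robot as it stands.
- The arm moves only by the tool servo_tool, never from a script. Its argument "increments" is one flat list of numbers, 7 for each row, row after row: the shift along the tool's x, y, z in mm, then the turn, a rotation vector about the tool's x, y, z in rad, then the finger opening in mm, from 0 to 85.4. In form: [tx, ty, tz, wx, wy, wz, fingers, tx, ty, tz, wx, wy, wz, fingers, ...]. A call has exactly 8 rows; each row shifts and turns the commanded pose from where the row before left it, along the tool's axes as they then stand; what a row does not reach is not made up. A row lasts 1/8 s, in which the tool goes at most 62.5 mm and 10.7 degrees, less where a joint would pass 70% of its speed; a pose out of reach is approached as far as the arm can. A call is refused whole if a number of a shift passes 62.5 or a number of a turn 0.188, either way. A call with a gripper value outside its range is refused whole. The fingers move at their own pace and stop on an object; "squeeze" is the grip in N (left out, the last holds). Time passes only in rows, so rows that do not move let the fingers close, or fill a call up. It gives the time, the measured TCP pose, the force and the opening at its end, in the units of the state.
- get_obs(): the state, without advancing time (a new reading comes with each control period).
- grab_frame(name): name is "scene" or "top"; returns (picture, depth): 384x512x3 uint8, red, green, blue; 384x512 float32, m along the optical axis (not along the pixel's ray), 0 where there is no reading.
- calibration(name): a dict with "fx", "fy", "cx", "cy" (pixels), "eye" and "orientation" of the camera in the world. Camera axes: x right, y up, looking along -z (the intrinsics and any distortion apply to the point x, -y, -z); pixel columns grow to the right and rows downward; lengths in m; the calibration is good to about 2 mm. A picture is of the moment at which its call begins. calibration takes no time and is no camera call.
- hand_in(): hands the job in, once; it reports no verdict.
The state is a dict: "clock": time; "joints": joint angles; "qvel": joint speeds; "tau": joint torques, N m; "tcp_pos": TCP position; "orientation": TCP orientation; "contact_force": force on the tool from outside, world axes, zero at the start; "moment": the same for the moment, N m; "grip_width": finger opening in m.
Only numpy, scipy, OpenCV 4.12 (cv2) and the standard library are available. Lean on these libraries where they do the work, as an engineer would, in place of code of your own. Each camera call takes 0.05 s, during which the arm holds its last target.

## Working session

There is one attempt and no reset: what is moved stays moved. The work goes in short steps, Python scripts to look and compute and a tool call to move; the robot and the scene stay as the last step left them, time stands still between calls to the robot, and variables do not carry over. Pictures are saved under pics/ and viewed, and the job is handed in when it is done.

Besides the shell and the picture viewer there is one more tool, called after ">>>" as name(argument=value, ...), one argument or row to a line, values as JSON. servo_tool: Moves the arm, as the interface text tells. Its arguments: {"type":"object","properties":{"increments":{"type":"array","items":{"type":"number"}},"squeeze":{"type":"number"}},"required":["increments"]}

```bash
ls; mkdir -p pics; python3 - <<'E'
from bench import *
import cv2, numpy as np
for n in ("scene","top"):
    p,d=grab_frame(n); cv2.imwrite(f"pics/{n}0.png",p[:,:,::-1]); np.savez(f"{n}0.npz",p=p,d=d); c=calibration(n); print(n,c)
o=get_obs(); print(o)
E
```

```text
pics
scene {'fx': 385.27519821568853, 'fy': 385.27519821568853, 'cx': 254.7488806781941, 'cy': 188.22655333424206, 'eye': array([ 0.71607133, -0.33908331,  0.72513633]), 'orientation': array([0.613024  , 0.15841275, 0.45361373])}
top {'fx': 373.2912634851089, 'fy': 373.2912634851089, 'cx': 255.45020957003803, 'cy': 192.55584333584721, 'eye': array([ 0.42608202, -0.00497075,  0.90785608]), 'orientation': array([ 0.13325857, -0.12881655, -1.56139844])}
{'clock': 0.1, 'joints': array([ 1.21587671,  0.47772032,  0.02237254,  1.55635829, -0.01152279,
        1.10931218, -0.08307708]), 'qvel': array([-5.33771403e-04, -3.23907032e-03,  5.71252512e-05, -3.00458424e-03,
        1.35015703e-03, -6.54842433e-04,  8.48246455e-04]), 'tau': array([ 4.47764236e-03, -5.97748768e+01,  1.61339689e+00, -2.81956100e+01,
        1.27765918e-02,  4.91582294e-03, -1.45261561e-05]), 'tcp_pos': array([ 0.16476129, -0.65402384,  0.23041918]), 'orientation': array([-2.47726831e+00,  1.93051266e+00,  2.17430186e-03]), 'contact_force': array([-0.22213138, -0.88289919, -0.24794694]), 'moment': array([ 0.01061125, -0.00526383, -0.00313471]), 'grip_width': 0.0851623784017738}
```

View pics/scene0.png

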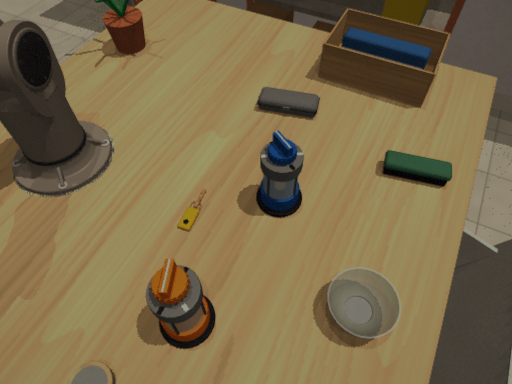

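View pics/top0.png

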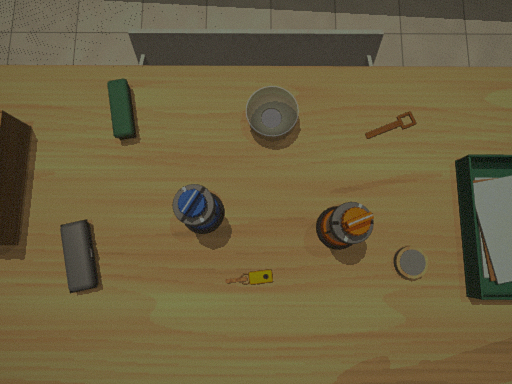

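The orange lantern's cap is near (170,285) in scene and (357,220) in top. The blue one is at (282,150) and (193,203). Next I'll zoom in and measure.

```bash
cat > h.py <<'E'
import numpy as np, cv2
from scipy.spatial.transform import Rotation as R
from bench import *
def ray(c,u,v):
    d=np.array([(u-c['cx'])/c['fx'],-(v-c['cy'])/c['fy'],-1.0]); return R.from_rotvec(c['orientation']).as_matrix()@d
def onplane(c,u,v,z):
    d=ray(c,u,v); return c['eye']+d*(z-c['eye'][2])/d[2]
def cloud(c,d):
    v,u=np.mgrid[0:d.shape[0],0:d.shape[1]]
    P=np.stack([(u-c['cx'])/c['fx'],-(v-c['cy'])/c['fy'],-np.ones_like(d)],-1)*d[...,None]
    return P@R.from_rotvec(c['orientation']).as_matrix().T+c['eye']
def proj(c,X):
    q=R.from_rotvec(c['orientation']).as_matrix().T@(np.asarray(X)-c['eye']); return c['cx']-c['fx']*q[0]/q[2], c['cy']+c['fy']*q[1]/q[2]
E
python3 - <<'E'
from h import *
for n,(u0,v0,w,h) in {"scene":(130,245,100,75),"top":(310,185,80,60)}.items():
    z=np.load(n+"0.npz");p=z['p'];d=z['d'];c=calibration(n)
    s=800//w
    cv2.imwrite(f"pics/{n}z.png",cv2.resize(p[v0:v0+h,u0:u0+w,::-1],None,fx=s,fy=s,interpolation=cv2.INTER_NEAREST))
    W=cloud(c,d); hsv=cv2.cvtColor(p,cv2.COLOR_RGB2HSV)
    m=np.zeros(d.shape,bool); m[v0:v0+h,u0:u0+w]=1
    m&=(d>0)
    for a,b in((.21,.235),(.2,.21),(.18,.2),(.165,.18),(.155,.165),(.14,.155)):
        k=m&(W[...,2]>a)&(W[...,2]<b); 
        if k.sum(): print(n,a,k.sum(),W[k].mean(0).round(4),((W[k].min(0)+W[k].max(0))/2).round(4),np.ptp(W[k],axis=0).round(3))
E
```

```text
scene 0.2 364 [ 0.4968 -0.2025  0.2055] [ 0.4953 -0.2013  0.2044] [0.032 0.051 0.009]
scene 0.18 664 [ 0.4997 -0.2024  0.1838] [ 0.4957 -0.2012  0.19  ] [0.053 0.053 0.02 ]
scene 0.165 207 [ 0.509  -0.2104  0.174 ] [ 0.4953 -0.2011  0.1725] [0.056 0.057 0.015]
scene 0.155 16 [ 0.5135 -0.2109  0.164 ] [ 0.5061 -0.2033  0.1637] [0.032 0.052 0.003]
scene 0.14 1182 [ 0.5085 -0.2106  0.1488] [ 0.4954 -0.2017  0.1469] [0.085 0.085 0.013]
top 0.21 1 [ 0.4927 -0.2097  0.2103] [ 0.4927 -0.2097  0.2103] [0. 0. 0.]
top 0.2 205 [ 0.494  -0.1988  0.2063] [ 0.4942 -0.1992  0.2054] [0.029 0.051 0.009]
top 0.18 408 [ 0.4936 -0.1978  0.1829] [ 0.4944 -0.1989  0.1899] [0.053 0.055 0.02 ]
top 0.165 83 [ 0.4893 -0.1869  0.1744] [ 0.4942 -0.1978  0.1725] [0.056 0.052 0.015]
top 0.155 3 [ 0.4904 -0.1873  0.1636] [ 0.4931 -0.1869  0.1631] [0.052 0.028 0.003]
top 0.14 712 [ 0.4904 -0.1903  0.1496] [ 0.4937 -0.1992  0.1476] [0.084 0.085 0.014]
```

```bash
python3 -c "print(1)"
```

```text
1
```

View pics/scenez.png

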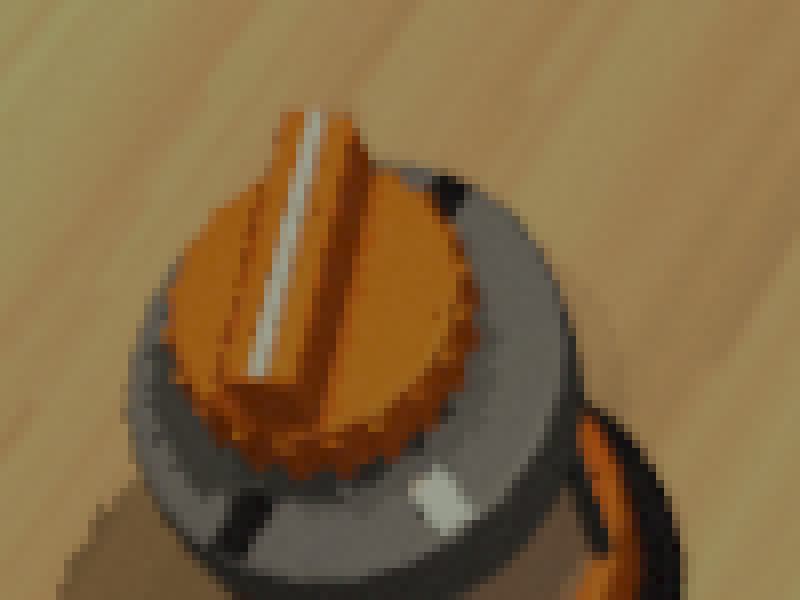

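View pics/topz.png

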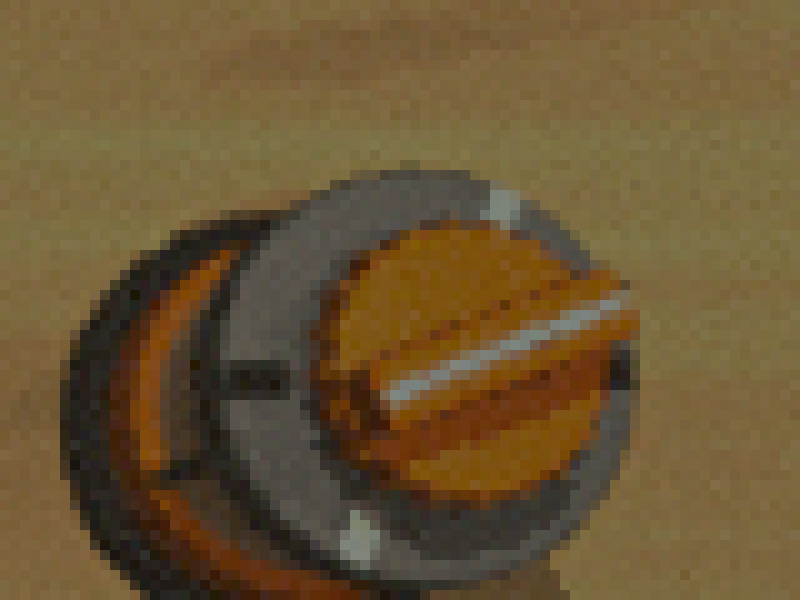

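Both views show the bar roughly 20° off the black marks, and the white marks are at top (502,208) and (359,540) in the zoom. Now the angles and the centre.

```bash
python3 - <<'E'
from h import *
ct=calibration("top");cs=calibration("scene")
T=lambda x,y,z:onplane(ct,310+x/10-.5,185+y/10-.5,z)
S=lambda x,y,z:onplane(cs,130+x/8-.5,245+y/8-.5,z)
def rep(l,a,b): d=b-a; print(l,((a+b)/2).round(4),"len",np.hypot(*d[:2]).round(4),"ang",np.degrees(np.arctan2(d[1],d[0]))%180)
rep("bar top",T(385,397,.207),T(632,297,.207)); rep("bar scene",S(316,112,.207),S(257,376,.207))
rep("white",T(502,208,.15),T(359,540,.15)); rep("blackT",T(258,380,.15),T(622,378,.15)); rep("blackS",S(243,522,.15),S(450,193,.15))
c=np.array([.4948,-.2005,.15])
for l,a in(("whiteS",S(442,500,.15)),): print(l,np.degrees(np.arctan2(*(a-c)[[1,0]]))%180, np.hypot(*(a-c)[:2]))
for n in("top","scene"):
    z=np.load(n+"0.npz");W=cloud(calibration(n),z['d']);k=(W[...,2]>.2)&(W[...,2]<.2115)&(np.hypot(W[...,0]-.495,W[...,1]+.2)<.05)
    P=W[k][:,:2].astype(np.float32); r=cv2.minAreaRect(P*1000);print(n,r, np.median(W[k][:,2]))
o=get_obs();M=R.from_rotvec(o['orientation']).as_matrix();print(M.round(3))
E
```

```text
bar top [ 0.4945 -0.2002  0.207 ] len 0.0509 ang 112.03408102391218
bar scene [ 0.4952 -0.2005  0.207 ] len 0.0503 ang 112.82831986977611
white [ 0.4947 -0.2001  0.15  ] len 0.0746 ang 154.99178828733767
blackT [ 0.4934 -0.2019  0.15  ] len 0.0739 ang 90.6258490277556
blackS [ 0.4951 -0.1989  0.15  ] len 0.0736 ang 91.28371985117006
whiteS 155.5175988256416 0.03543576626596379
top ((494.12725830078125, -199.36447143554688), (13.855130195617676, 51.56395721435547), 22.395620346069336) 0.20645442348199566
scene ((495.3855895996094, -201.35032653808594), (14.581039428710938, 52.31175994873047), 22.65408706665039) 0.20567210378321532
[[ 0.244 -0.97  -0.001]
 [-0.97  -0.244  0.002]
 [-0.002  0.    -1.   ]]
```

Measurements agree: axis at (0.4948, -0.2003), bar top 0.207, bar at 112.5°, white at 155.2° and black at 91.5°. That puts the cap at about 0.74 rad. I'll go up and across first.

>>> servo_tool(
  increments=[0, 0, -50, 0, 0, 0, 85, -36, -43, 0, 0, 0, 0, 85, -36, -43, 0, 0, 0, 0, 85, -36, -43, 0, 0, 0, 0, 85, -36, -43, 0, 0, 0, 0, 85, -36, -43, 0, 0, 0, 0, 85, -36, -43, 0, 0, 0, 0, 85, -36, -43, 0, 0, 0, 0, 85],
  squeeze=40,
)

```text
clock: 1.1
tcp_pos: [0.3958, -0.3349, 0.2811]
orientation: [2.478, -1.931, -0.001]
contact_force: [0.6, 0.2, -0.1]
grip_width: 0.0851
```

>>> servo_tool(
  increments=[-30, -40, 0, 0, 0, -0.17, 85, 0, 0, 0, 0, 0, -0.18, 85, 0, 0, 0, 0, 0, -0.18, 85, 0, 0, 0, 0, 0, -0.18, 85, 0, 0, 0, 0, 0, -0.18, 85, 0, 0, 0, 0, 0, -0.18, 85, 0, 0, 0, 0, 0, -0.18, 85, 0, 0, 0, 0, 0, -0.18, 85],
)

```text
clock: 2.1
tcp_pos: [0.4264, -0.2977, 0.2809]
orientation: [-3.136, -0.176, 0.001]
contact_force: [0.1, -0.2, 0.4]
grip_width: 0.0848
```

```bash
cat > st.py <<'E'
from h import *
import sys
o=get_obs();M=R.from_rotvec(o['orientation']).as_matrix()
t=np.array([.4948,-.2003,float(sys.argv[1])]);ang=float(sys.argv[2])
x=M[:,0];a=np.degrees(np.arctan2(x[1],x[0]))
print("t",o['clock'],"tcp",o['tcp_pos'].round(4),"jaw ang",a.round(2),"turn tool z rad",round(np.radians(((a-ang)+180)%360-180),4),"tilt",M[:,2].round(4))
print("shift mm",(M.T@(t-o['tcp_pos'])*1000).round(1),"F",o['contact_force'].round(2),"mom",o['moment'].round(3),"w",o['grip_width'],"j",o['joints'].round(2))
E
python3 st.py .28 22.5
```

```text
t 2.1 tcp [ 0.4264 -0.2977  0.2809] jaw ang 6.41 turn tool z rad -0.2808 tilt [-7.e-04  4.e-04 -1.e+00]
shift mm [ 78.9 -89.1   0.9] F [ 0.1  -0.19  0.42] mom [-0.046  0.005 -0.009] w 0.08483770056179896 j [ 0.81  0.2  -0.37  1.84  0.08  1.12  0.52]
```

>>> servo_tool(
  increments=[26.3, -29.7, 0, 0, 0, 0, 85, 26.3, -29.7, 0, 0, 0, 0, 85, 26.3, -29.7, 0, 0, 0, 0, 85, 0, 0, 0, 0, 0, -0.14, 85, 0, 0, 0, 0, 0, -0.14, 85, 0, 0, 30, 0, 0, 0, 60, 0, 0, 30, 0, 0, 0, 45, 0, 0, 0, 0, 0, 0, 40],
)

```text
clock: 3.1
tcp_pos: [0.4938, -0.2005, 0.2191]
orientation: [-3.08, -0.602, 0.007]
contact_force: [-0.6, -0.1, 0.3]
grip_width: 0.0399
```

```bash
python3 st.py .186 22.5; python3 - <<'E'
from h import *
p,d=grab_frame("scene"); cv2.imwrite("pics/s1.png",cv2.resize(p[200:350,80:280,::-1],None,fx=4,fy=4))
E
```

```text
t 3.1 tcp [ 0.4938 -0.2005  0.2191] jaw ang 22.12 turn tool z rad -0.0067 tilt [-0.005   0.0019 -1.    ]
shift mm [ 1.1  0.3 33.1] F [-0.57 -0.11  0.32] mom [-0.01  -0.039  0.056] w 0.03989735110000441 j [ 0.67  0.3  -0.48  1.88  0.16  1.01  0.51]
```

View pics/s1.png

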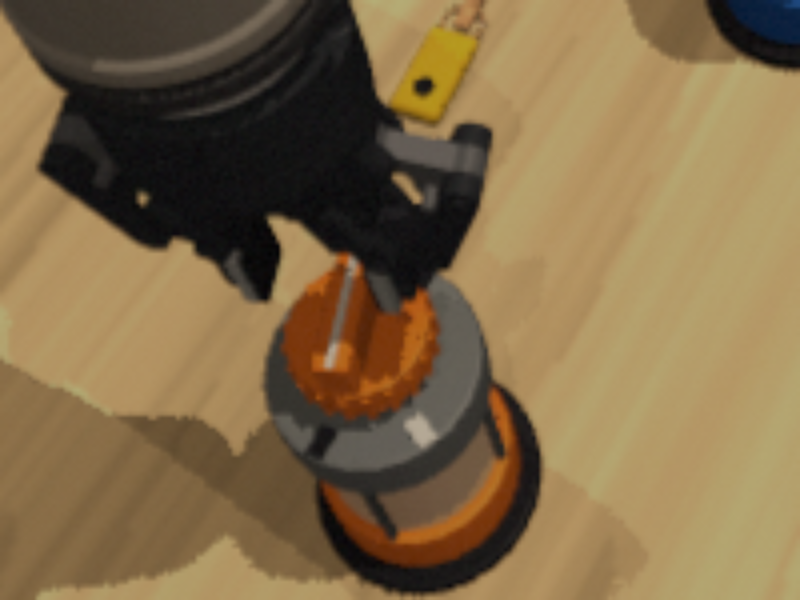

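The fingers straddle the bar, whose line runs from (350,260) to (330,360) in the zoom. I'll go down and close.

>>> servo_tool(
  increments=[1, 0, 12, 0, 0, 0, 40, 0, 0, 12, 0, 0, 0, 40, 0, 0, 8, 0, 0, 0, 40, 0, 0, 0, 0, 0, 0, 30, 0, 0, 0, 0, 0, 0, 5, 0, 0, 0, 0, 0, 0, 5, 0, 0, 0, 0, 0, 0, 5, 0, 0, 0, 0, 0, 0, 5],
  squeeze=40,
)

```text
clock: 4.15
tcp_pos: [0.496, -0.2008, 0.1894]
orientation: [3.083, 0.602, -0.002]
contact_force: [-4.8, -0.7, 3.7]
grip_width: 0.013
```

```bash
python3 st.py .186 65.2
```

```text
t 4.15 tcp [ 0.496  -0.2008  0.1894] jaw ang 22.1 turn tool z rad -0.7523 tilt [-1.e-03 -4.e-04 -1.e+00]
shift mm [-1.  -0.9  3.4] F [-4.84 -0.69  3.68] mom [-0.183  1.095  0.05 ] w 0.012954901418296949 j [ 0.65  0.33 -0.47  1.91  0.19  0.94  0.48]
```

>>> servo_tool(
  increments=[-1, 0, 0, 0, 0, 0, 5, 0, 0, 0, 0, 0, -0.1, 5, 0, 0, 0, 0, 0, -0.13, 5, 0, 0, 0, 0, 0, -0.13, 5, 0, 0, 0, 0, 0, -0.13, 5, 0, 0, 0, 0, 0, -0.13, 5, 0, 0, 0, 0, 0, -0.12, 5, 0, 0, 0, 0, 0, 0, 5],
)

```text
clock: 5.15
tcp_pos: [0.4962, -0.2005, 0.1892]
orientation: [-2.657, -1.676, -0.002]
contact_force: [-0.4, 0.7, -0.4]
grip_width: 0.013
```

```bash
python3 st.py .189 65.2; python3 - <<'E'
from h import *
for n in("scene","top"):
    p,d=grab_frame(n); q=p[200:350,80:280] if n=="scene" else p[150:270,270:430]
    cv2.imwrite(f"pics/{n}2.png",cv2.resize(q[:,:,::-1],None,fx=4,fy=4))
E
```

```text
t 5.15 tcp [ 0.4962 -0.2005  0.1892] jaw ang 64.47 turn tool z rad -0.0128 tilt [ 1.e-03  9.e-04 -1.e+00]
shift mm [-0.4 -1.3  0.2] F [-0.37  0.67 -0.41] mom [0.258 0.094 0.024] w 0.01299683147889282 j [ 0.77  0.36 -0.61  1.9   0.25  0.96  1.17]
```

View pics/scene2.png

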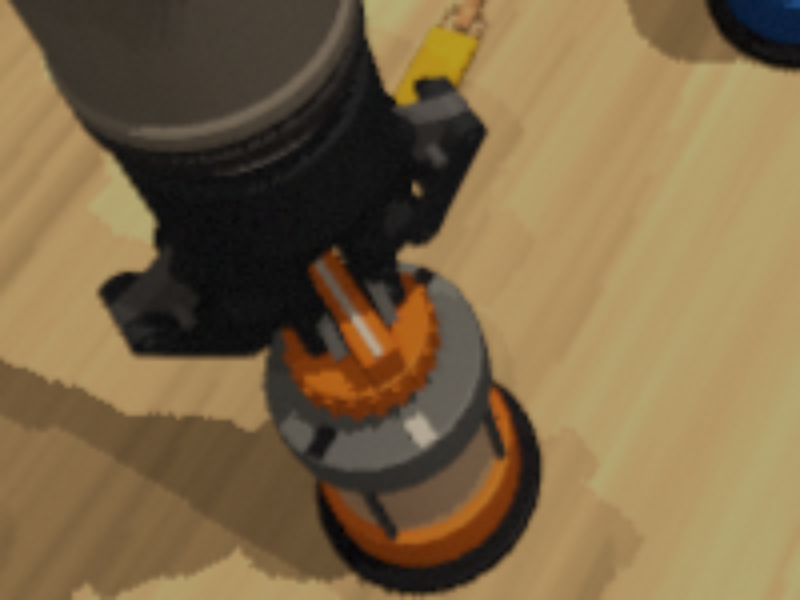

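View pics/top2.png

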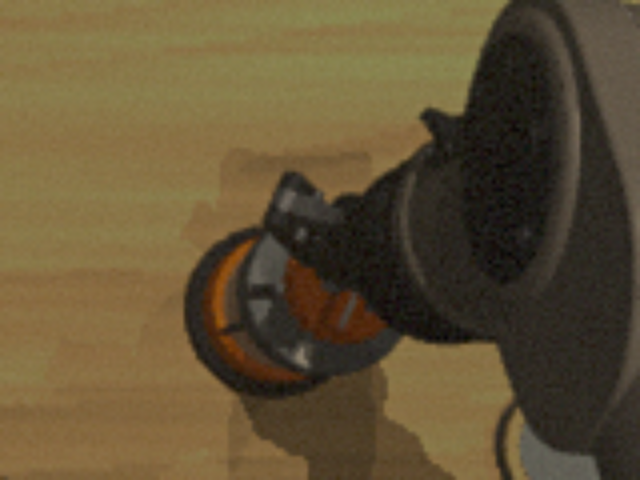

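The cap followed: in the scene zoom the bar's end at (375,355) points to the white mark at (422,430). I'll open so it falls, then look.

>>> servo_tool(
  increments=[0, 0, 0, 0, 0, 0, 20, 0, 0, 0, 0, 0, 0, 30, 0, 0, 0, 0, 0, 0, 30, 0, 0, 0, 0, 0, 0, 30, 0, 0, 0, 0, 0, 0, 30, 0, 0, 0, 0, 0, 0, 30, 0, 0, 0, 0, 0, 0, 30, 0, 0, 0, 0, 0, 0, 30],
)

```text
clock: 6.25
tcp_pos: [0.4957, -0.2009, 0.1893]
orientation: [2.657, 1.677, 0.0]
contact_force: [-0.4, 0.3, 0.0]
grip_width: 0.0299
```

```bash
python3 st.py .181 65.2; python3 - <<'E'
from h import *
for n in("scene","top"):
    p,d=grab_frame(n); q=p[200:350,80:280] if n=="scene" else p[150:270,270:430]
    cv2.imwrite(f"pics/{n}3.png",cv2.resize(q[:,:,::-1],None,fx=4,fy=4))
    W=cloud(calibration(n),d);hsv=cv2.cvtColor(p,cv2.COLOR_RGB2HSV)
    k=(np.hypot(W[...,0]-.495,W[...,1]+.2)<.03)&(W[...,2]>.153)&(d>0)
    k&=(hsv[...,0]<22)&(hsv[...,1]>150)
    print(n,k.sum(),np.percentile(W[k][:,2],[50,90,95,99]).round(4))
E
```

```text
t 6.25 tcp [ 0.4957 -0.2009  0.1893] jaw ang 64.51 turn tool z rad -0.012 tilt [ 0.  0. -1.]
shift mm [ 0.1 -1.1  8.3] F [-0.39  0.32  0.02] mom [ 0.001 -0.019 -0.048] w 0.02993040435159008 j [ 0.77  0.36 -0.61  1.9   0.25  0.96  1.17]
scene 1002 [0.1744 0.1984 0.1989 0.2072]
top 288 [0.1751 0.1989 0.2002 0.257 ]
```

View pics/scene3.png

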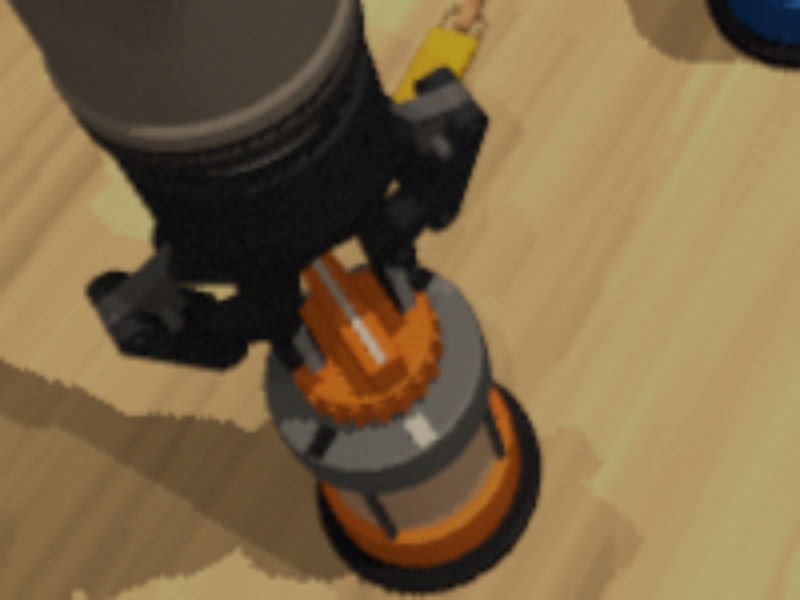

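Bar top is now 0.199 in both views, so the cap has dropped 8 mm into the thread with the bar at the white mark. Next I'll go down 8 mm and regrip.

>>> servo_tool(
  increments=[0, -1, 4, 0, 0, 0, 30, 0, 0, 4, 0, 0, 0, 30, 0, 0, 0, 0, 0, 0, 20, 0, 0, 0, 0, 0, 0, 5, 0, 0, 0, 0, 0, 0, 5, 0, 0, 0, 0, 0, 0, 5, 0, 0, 0, 0, 0, 0, 5, 0, 0, 0, 0, 0, 0, 5],
)

```text
clock: 7.35
tcp_pos: [0.4948, -0.2001, 0.1813]
orientation: [-2.656, -1.677, -0.0]
contact_force: [0.1, 2.5, -1.0]
grip_width: 0.0127
```

```bash
python3 st.py .177 2.2
```

```text
t 7.35 tcp [ 0.4948 -0.2001  0.1813] jaw ang 64.53 turn tool z rad 1.0878 tilt [-1.e-04  3.e-04 -1.e+00]
shift mm [-0.1  0.1  4.3] F [ 0.07  2.46 -1.02] mom [ 0.427  0.145 -0.014] w 0.012691609979901444 j [ 0.77  0.37 -0.61  1.91  0.26  0.94  1.16]
```

>>> servo_tool(
  increments=[0, 0, 0.3, 0, 0, 0.08, 5, 0, 0, 0.3, 0, 0, 0.08, 5, 0, 0, 0.3, 0, 0, 0.08, 5, 0, 0, 0.3, 0, 0, 0.08, 5, 0, 0, 0.3, 0, 0, 0.08, 5, 0, 0, 0.3, 0, 0, 0.08, 5, 0, 0, 0.3, 0, 0, 0.08, 5, 0, 0, 0, 0, 0, 0, 5],
)

```text
clock: 8.35
tcp_pos: [0.4951, -0.1998, 0.1792]
orientation: [-3.016, -0.879, -0.001]
contact_force: [0.4, 3.4, -0.9]
grip_width: 0.013
```

```bash
python3 st.py .177 2.2
```

```text
t 8.35 tcp [ 0.4951 -0.1998  0.1792] jaw ang 32.5 turn tool z rad 0.5288 tilt [ 3.e-04  5.e-04 -1.e+00]
shift mm [-0.5  0.3  2.2] F [ 0.44  3.41 -0.91] mom [ 0.787  0.022 -0.027] w 0.01302673122285663 j [ 0.68  0.35 -0.5   1.92  0.21  0.92  0.65]
```

>>> servo_tool(
  increments=[0, 0, 0.3, 0, 0, 0.08, 5, 0, 0, 0.3, 0, 0, 0.08, 5, 0, 0, 0.3, 0, 0, 0.08, 5, 0, 0, 0.3, 0, 0, 0.08, 5, 0, 0, 0.3, 0, 0, 0.08, 5, 0, 0, 0.3, 0, 0, 0.07, 5, 0, 0, 0.2, 0, 0, 0.07, 5, 0, 0, 0, 0, 0, 0, 5],
)

```text
clock: 9.35
tcp_pos: [0.4954, -0.1997, 0.1774]
orientation: [-3.141, -0.045, -0.002]
contact_force: [1.6, 5.0, -0.9]
grip_width: 0.0129
```

```bash
python3 st.py .177 2.2; python3 - <<'E'
from h import *
p,d=grab_frame("scene"); cv2.imwrite("pics/s4.png",cv2.resize(p[200:350,80:280,::-1],None,fx=4,fy=4))
E
```

```text
t 9.35 tcp [ 0.4954 -0.1997  0.1774] jaw ang 1.64 turn tool z rad -0.0097 tilt [ 1.e-03  7.e-04 -1.e+00]
shift mm [-0.7  0.6  0.4] F [ 1.64  4.98 -0.86] mom [ 1.094 -0.298 -0.052] w 0.012939124591125865 j [ 0.59  0.34 -0.39  1.93  0.16  0.91  0.15]
```

View pics/s4.png

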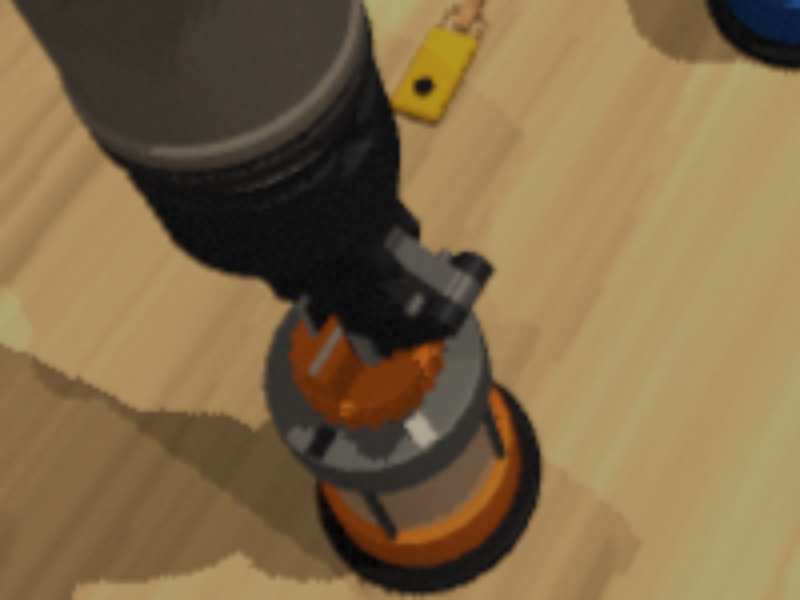

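The bar's end at (320,370) points to the black mark at (320,443). Now I'll let go, rise and move aside.

>>> servo_tool(
  increments=[0, 0, 0, 0, 0, 0, 25, 0, 0, 0, 0, 0, 0, 40, 0, 0, 0, 0, 0, 0, 40, 0, 0, -15, 0, 0, 0, 40, 0, 0, -30, 0, 0, 0, 40, 0, 0, -40, 0, 0, 0, 40, 0, 0, -40, 0, 0, 0, 40, 0, 0, 0, 0, 0, 0, 40],
)

```text
clock: 10.4
tcp_pos: [0.4969, -0.2009, 0.3068]
orientation: [3.138, 0.041, 0.011]
contact_force: [-0.9, 0.2, -0.5]
grip_width: 0.0399
```

>>> servo_tool(
  increments=[0, 50, 0, 0, 0, 0, 40, 0, 50, 0, 0, 0, 0, 40, 0, 50, 0, 0, 0, 0, 40, 0, 50, 0, 0, 0, 0, 40, 0, 0, 0, 0, 0, 0, 40, 0, 0, 0, 0, 0, 0, 40, 0, 0, 0, 0, 0, 0, 40, 0, 0, 0, 0, 0, 0, 40],
)

```text
clock: 11.4
tcp_pos: [0.5004, -0.3992, 0.3025]
orientation: [3.141, 0.044, 0.0]
contact_force: [1.2, 1.3, 0.2]
grip_width: 0.0399
```

```bash
python3 st.py .3 2.2; python3 - <<'E'
from h import *
for n in("scene","top"):
    p,d=grab_frame(n); q=p[200:350,80:280] if n=="scene" else p[150:270,270:430]
    cv2.imwrite(f"pics/{n}5.png",cv2.resize(q[:,:,::-1],None,fx=4,fy=4)); 
    W=cloud(calibration(n),d);k=(W[...,2]>.187)&(W[...,2]<.21)&(np.hypot(W[...,0]-.495,W[...,1]+.2)<.04)
    P=W[k][:,:2].astype(np.float32); print(n,cv2.minAreaRect(P*1000),np.median(W[k][:,2]))
E
```

```text
t 11.4 tcp [ 0.5004 -0.3992  0.3025] jaw ang 1.59 turn tool z rad -0.0106 tilt [ 3.e-04 -0.e+00 -1.e+00]
shift mm [-1.00e-01 -1.99e+02  2.50e+00] F [1.16 1.29 0.19] mom [ 0.055 -0.02   0.021] w 0.03985086967970793 j [ 0.79  0.38 -0.3   1.54  0.12  1.23  0.51]
scene ((495.5921936035156, -201.13491821289062), (14.4193696975708, 51.849544525146484), 1.0582674741744995) 0.19383678962144868
top ((494.05535888671875, -198.97784423828125), (13.411382675170898, 51.00480270385742), 2.3246335983276367) 0.19477495872984102
```

View pics/scene5.png

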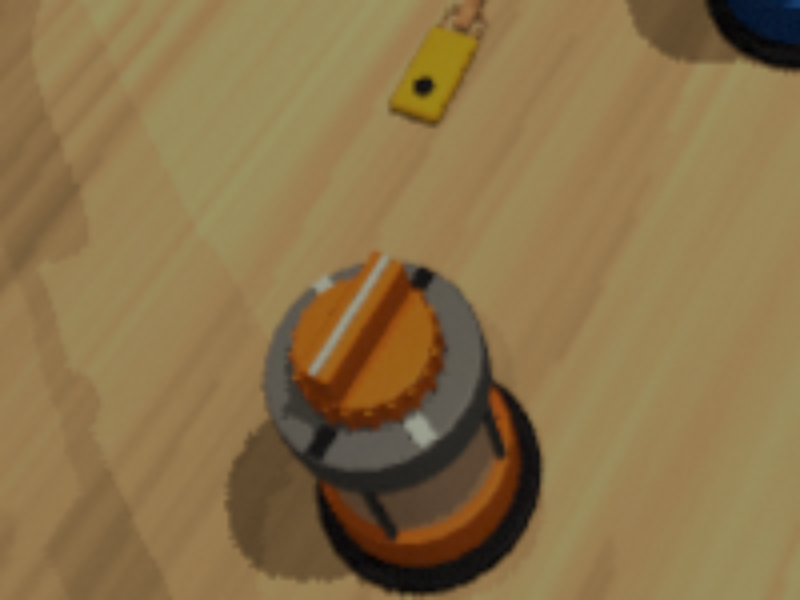

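View pics/top5.png

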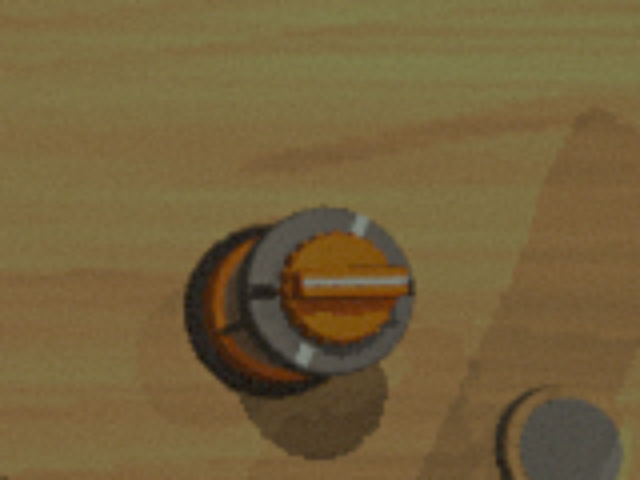

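The bar, (315,375) to (385,260) in the scene zoom, lies parallel to the black marks at (320,443) and (424,278). It measures 91–92° against 91.5° for the marks, with its top at 0.194–0.195, the home height. The gripper is clear, so I'm handing in.

```bash
python3 -c "
from bench import *
print(hand_in())"
```

```text
the job is handed in; nothing more can be done
None
```

The orange cap is screwed home and released, and I handed the job in at about 11.5 s. No verdict was reported.

- **Finding the thread:** I turned the cap back about 42° to the white marks and let go. Both cameras then showed the bar top at about 0.199 m, down from 0.207 m, so it had dropped 8 mm into the thread.
- **Screwing home:** I regripped 8 mm lower and turned it about 63° clockwise while going down 4 mm, then released it, rose and moved 0.2 m aside.
- **Last checks:** The bar lay at 91–92°, against about 91.5° for the black marks. Its top was at about 0.194–0.195 m, and fully home would be 0.195 m. The gripper was clear. The two cameras disagreed by only 1–2 mm and about 1°.
- **Blue lantern:** The arm never went near the blue cap. I did not measure it again at the end.

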